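# Put the jam tray away under the counter display stand

## Task

Swing the stand's steel retaining bar wide open, slide the tray with its two jam jars along the counter through the gap between the side panels and under the top board until it is fully home against the back stop, then swing the bar fully shut in front of it. Keep the tray on the counter and the jars upright in it, and leave everything else where it stands.

Things in the scene. Friction and masses are not known exactly. Their poses are not given: they have to be found in the camera images.
- stand: Fixed wooden stand, a low garage for the tray. Origin: on the counter, mid-mouth, in the plane of the side panels' front ends; its x points inward, y to one panel, z up. The mouth faces roughly world +y, stand +y roughly world +x. Gap between panels 138 mm (inner faces y = +-69), panels 16 mm thick, x = 0 to 196 mm, 45 mm high up to x=80, then 88 mm.
- stand_stop (a point): Middle of the stand's back stop face at counter height: x=172 mm, y=0 of the stand; the tray's inner end touches it when home.
- stand_edge (a point): Middle of the front lower edge of the stand's top board (the overhang): x=80 mm, 88 mm above the counter. Board 14 mm thick, 190 mm wide, reaches to x=206 mm; the first 80 mm inside the mouth are open above.
- gate (a joint): Steel retaining bar on a vertical hinge, swings level across the mouth. Rad: 0 shut (along the stand's -y), grows outward from the mouth; pi/2 points straight out (stand -x); limit 1.9. Bar 12 mm thick, centre 22 mm above the counter. Dry friction about 0.06 N m, no spring or latch, stays where left. Starts at 0 to 0.25. Shuts only with the tray out of its swing or inside (10 mm play).
- gate_hinge (a point): Hinge axis of the bar at counter height, at x=-14, y=+80 mm of the stand (the panel farther from the robot).
- gate_tip (a point): Free end of the bar, 167 mm from the hinge axis, 22 mm above the counter, on the axis of an upright 14 mm pin that reaches from 12 to 74 mm height.
- tray: Loose plain wooden open tray, 170 (its x) by 120 (its y) by 32 mm high, walls and floor 7 mm, 0.3 to 0.6 kg. Origin: centre of its underside. Starts in front of the mouth beyond the bar's swing, off the gap's centre line, turned up to 0.3 rad, a short end towards the mouth. Home: origin at x=87 mm, y=0 of the stand, x along the stand's x, its outer end 2 mm inside the mouth.
- jar_a: Small jam jar standing loose in the tray, 44 mm diameter, 58 mm high, about 0.14 kg; its top 65 mm above the counter. Origin: centre of its underside, z up.
- jar_b: Second jam jar standing in the tray, same as the first.
- bowl: Bystander: white ceramic bowl on top of the stand's board; leave alone. Origin: centre of its underside.
- mug: Bystander: white ceramic mug; leave alone. Origin: centre of its underside.
- can1: Bystander: plain aluminium drinks can; leave alone. Origin: centre of its underside.
- can2: Bystander: second plain aluminium drinks can; leave alone. Origin: centre of its underside.
- bottle: Bystander: green glass bottle, 200 mm tall; leave alone. Origin: centre of its underside.
- napkins: Bystander: steel napkin holder; leave alone. Origin: centre of its underside.
- spatula: Bystander: kitchen spatula lying on the counter; leave alone. Origin: centre of its underside.
There are look-alikes about, which are no part of the job. What is shaped like the tray but orange is not meant. Leave any black look-alike of the jar_b alone.

How it is judged:
By the outcome, as a careful person would: the job done as asked, in the order asked, and still so for the second after the job is handed in, with the robot touching nothing.
It also fails if it takes over 72 s, if anything falls off the work surface, if the arm or the gripper's body presses on something with over 40 N, if the wrist force passes 120 N, or if a joint passes its speed limit or range.

## Robot

A 6-joint arm with a two-finger parallel gripper is mounted at the origin on the work surface. World frame = base frame: x ahead of the robot, y to its left, z up, the work surface at z = 0. Lengths are in m, angles in rad, forces in N, time in s.
With the tool pointing down it reaches from about 0.225 to 0.875 m from the base axis. Payload 3.4 kg.
Tool frame: the origin (TCP) lies on the centre line of the jaws, within the pads' length; the fingertips stand 19 mm ahead of it and the grasp point (between the pads) is the TCP; z points along the fingers, y is the line along which they close (so a half turn about z gives the same grasp; the last joint's range is limited). The gripper opens to 85 mm and grips with 20 to 120 N. Pads are 22 mm wide; open, the fingers measure 114 mm over their backs; the gripper's body (76 mm by 85 mm) begins 54 mm behind the grasp point. The pads swing forward as they close: fully open they stand 13 mm farther back than shut.
Start: joints at [1.086, 0.276, 1.505, -0, 1.361, -0.121], TCP at [0.205, 0.537, 0.25] pointing down, gripper open.
Joint ranges: [-2.89, 2.89], [-0.75, 2.08], [0.22, 2.7], [-1.18, 4.32], [0.11, 2.71], [-2.7, 2.7]. Speed limits (rad/s): [2.57, 2.57, 3.14, 3.14, 3.14, 3.14].

## Interface

Orientations are given as a 3x3 rotation matrix whose columns are the frame's x, y, z axes.
In Python, from station import arm gives the robot as it stands. Calls block until the motion is done:
- arm.movep(position, orientation): joint-space move of the TCP to a pose.
- arm.line_to(position, velocity=0.15, frame=None): straight line of the TCP; frame=None keeps the orientation; velocity is the mean speed in m/s.
- arm.movej(angles): joint-space move.
- arm.command_gripper(opening, grip_force=None): finger opening in m; grip_force is the grip in N (None keeps the last); returns when the fingers have stopped.
- arm.sleep(seconds).
- arm.ik(position, orientation): joint angles nearest the present ones, or None.
- arm.read_camera(name): name is "side" or "top" or "wrist"; returns a dict with "color" (400x640x3 uint8, blue, green, red), "K" (3x3 intrinsics, pixels), "k1" (the pictures are not rectified: a ray, as slopes to the right and down, at radius r is drawn at 1 + k1 r^2 times it, then the intrinsics apply), "world_from_camera" (4x4, takes a point from camera to world coordinates). Camera axes: x right, y up, looking along -z (the intrinsics and any distortion apply to the point x, -y, -z); pixel columns grow to the right and rows downward; lengths in m; the calibration is good to about 2 mm. A picture is of the moment at which its call begins. There is no depth.
A pose or a line that the arm cannot do raises arm.PlanningError and nothing moves.
- arm.close_job(): hands the job in; it is judged then, once.
Readings, each from a call of its own:
- arm.current_time(): time.
- arm.current_qpos(): joint angles.
- arm.current_joint_velocities(): joint speeds.
- arm.current_joint_efforts(): joint torques, N m.
- arm.current_tool_pos(): TCP position.
- arm.current_tcp_rot(): TCP orientation.
- arm.current_contact_force(): force on the tool from outside, world axes, zero at the start.
- arm.current_ft_torque(): the same for the moment, N m.
- arm.current_grip_width(): finger opening in m.
- arm.current_grip_force(): force on a finger pad.
Only numpy, scipy, OpenCV 4.12 (cv2) and the standard library are available. Lean on these libraries where they do the work, as an engineer would, in place of code of your own. Each camera call takes 0.05 s, during which the arm holds its last target. There are 200 camera calls.

## Working session

There is one attempt and no reset: what is moved stays moved. The work goes in short steps, each a Python script; the robot and the scene stay as the last script left them, time stands still between calls to the robot, and variables do not carry over. Pictures are saved under pics/ and viewed, at most 10 in all, crops included, and the job is handed in when it is done.

```bash
mkdir -p pics; ls; cat > h.py <<'E'
import numpy as np, cv2
from station import arm
def ray(c,uv):
    K=c["K"];d=np.array([[c["k1"],0,0,0]],float)
    n=cv2.undistortPoints(np.array(uv,float).reshape(-1,1,2),K,d).reshape(-1,2)
    T=c["world_from_camera"]
    D=np.c_[n[:,0],-n[:,1],-np.ones(len(n))]@T[:3,:3].T
    return T[:3,3],D
def onz(c,uv,z):
    o,D=ray(c,uv); return o+D*((z-o[2])/D[:,2])[:,None]
def tri(c1,u1,c2,u2):
    A=[];b=[]
    for c,u in((c1,u1),(c2,u2)):
        o,D=ray(c,u);d=D[0]/np.linalg.norm(D[0]);P=np.eye(3)-np.outer(d,d);A.append(P);b.append(P@o)
    x,r,_,_=np.linalg.lstsq(np.vstack(A),np.hstack(b),rcond=None);return x,np.sqrt(r)
def px(c,p):
    T=np.linalg.inv(c["world_from_camera"]);q=np.atleast_2d(p)@T[:3,:3].T+T[:3,3]
    q=q*[1,-1,-1]
    return cv2.projectPoints(q,np.zeros(3),np.zeros(3),c["K"],np.array([c["k1"],0,0,0]))[0].reshape(-1,2)
E
python3 - <<'E'
from h import *
import pickle
cs={n:arm.read_camera(n) for n in("top","side")}
pickle.dump(cs,open("c0.pkl","wb"))
for n,c in cs.items():
    cv2.imwrite(f"pics/{n}0.png",c["color"]); print(n,c["K"][0],c["k1"],c["world_from_camera"].round(3).tolist())
E
```

```text
pics
top [448.68871273   0.         324.45942378] -0.08348163074552122 [[0.023, 0.992, -0.126, 0.319], [-1.0, 0.022, -0.01, -0.002], [-0.007, 0.126, 0.992, 1.512], [0.0, 0.0, 0.0, 1.0]]
side [463.8449492    0.         315.11405335] -0.009582808304456228 [[-0.92, 0.259, -0.294, 0.138], [-0.392, -0.622, 0.678, 0.898], [-0.008, 0.739, 0.674, 0.956], [0.0, 0.0, 0.0, 1.0]]
```

View pics/top0.png

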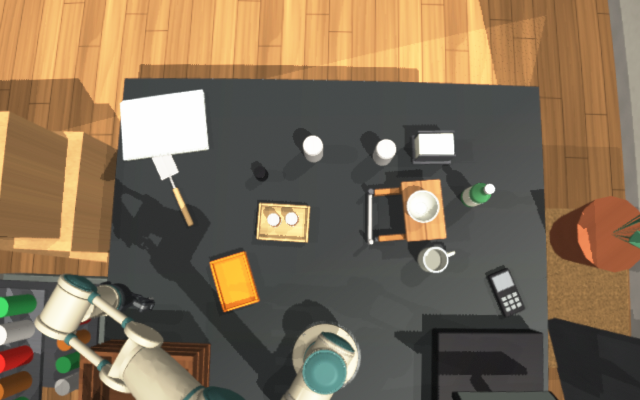

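View pics/side0.png

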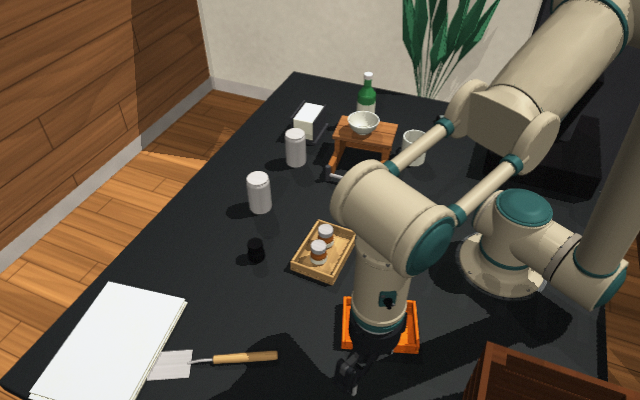

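The top view shows the stand with its mouth to the left: the bar runs from about (371,190) to its pin at (370,242), and the bowl sits on the board at (422,207). The tray with two jars is at (283,222), the orange decoy at (234,281), and the black jar decoy at (261,173). The arm hides part of the stand in the side view. Next I'll get rough positions and wrist views.

```bash
python3 - <<'E'
from h import *
import pickle
cs=pickle.load(open("c0.pkl","rb"));c=cs["top"]
for n,u,z in [("tray",(283,222),.03),("pin",(370,242),.074),("hinge",(371,191),.022),("board corners",[(402,181),(404,242),(446,240),(441,180)],.102),("mug",(434,258),.09),("can2",(385,152),.1),("can1",(313,147),.1),("black",(261,173),.03),("orange",(234,281),.03)]:
    print(n,onz(c,u,z).round(3).tolist())
w=arm.read_camera("wrist");R=arm.current_tcp_rot();T=w["world_from_camera"];p=arm.current_tool_pos()
print("cam in tool",(R.T@(T[:3,3]-p)).round(3),(R.T@T[:3,:3]).round(3).tolist(),w["K"].round(0).tolist(),R.round(2).tolist())
E
```

```text
tray [[0.438, 0.148, 0.03]]
pin [[0.376, -0.137, 0.074]]
hinge [[0.549, -0.143, 0.022]]
board corners [[0.572, -0.234, 0.102], [0.378, -0.241, 0.102], [0.386, -0.374, 0.102], [0.578, -0.36, 0.102]]
mug [[0.329, -0.338, 0.09]]
can2 [[0.666, -0.18, 0.1]]
can1 [[0.677, 0.053, 0.1]]
black [[0.601, 0.228, 0.03]]
orange [[0.24, 0.303, 0.03]]
cam in tool [ 0.068  0.001 -0.124] [[-0.0, 0.964, 0.265], [1.0, -0.0, 0.0], [0.0, 0.265, -0.964]] [[305.0, 0.0, 323.0], [0.0, 305.0, 198.0], [0.0, 0.0, 1.0]] [[-0.93, 0.36, -0.0], [0.36, 0.93, -0.0], [0.0, -0.0, -1.0]]
```

```bash
cat > look.py <<'E'
from h import *
import pickle
R=np.array([[-1,0,0],[0,1,0],[0,0,-1.]])
cs=[]
for p in [(.46,.12,.27),(.46,-.1,.27)]:
    arm.movep(p,R); arm.sleep(.3); cs.append(arm.read_camera("wrist"))
    print(arm.current_time(),arm.current_qpos().round(2))
pickle.dump(cs,open("c1.pkl","wb"))
for i,c in enumerate(cs): cv2.imwrite(f"pics/w{i}.png",c["color"])
E
python3 look.py
```

```text
2.2833 [ 0.11  0.11  1.67  0.    1.36 -1.46]
3.5167 [-0.36  0.11  1.68  0.    1.36 -1.93]
```

View pics/w0.png

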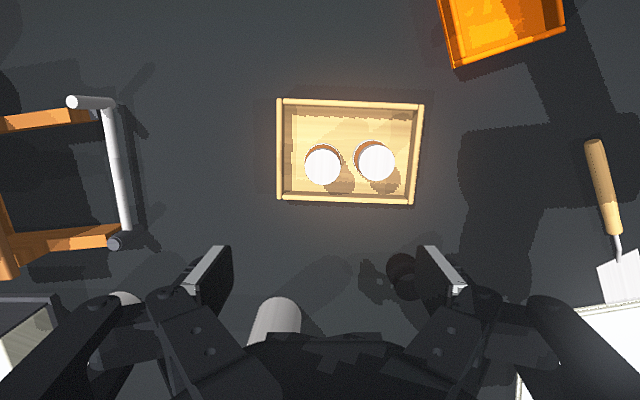

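View pics/w1.png

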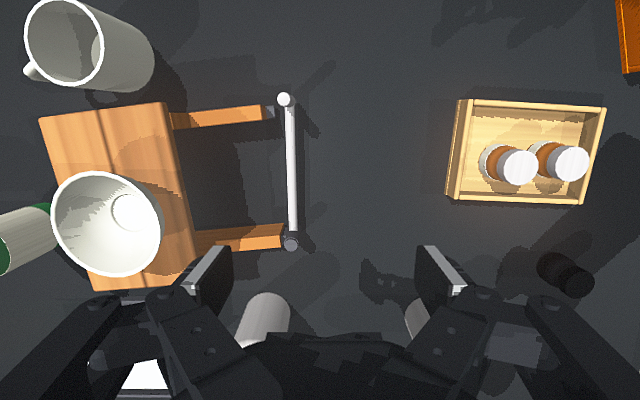

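The views are clear: in w0 the tray rim runs about (278,98)-(424,104)-(413,204)-(277,198) with both jars upright. In w1 the pin top is at (285,98), the hinge at (291,244), and the panel fronts near (265,112) and (284,237). I'll refine these on an enlarged crop.

```bash
python3 - <<'E'
from h import *
import pickle
cs=pickle.load(open("c1.pkl","rb"))
a=cs[1]["color"][85:260,150:325]; b=cs[0]["color"][85:260,0:150]
im=np.hstack([cv2.resize(a,None,fx=3,fy=3,interpolation=cv2.INTER_CUBIC)]);cv2.imwrite("pics/z.png",im)
for i,c in enumerate(cs):
    hsv=cv2.cvtColor(c["color"],cv2.COLOR_BGR2HSV)
    m=cv2.inRange(hsv,(14,40,110),(35,255,255)); m[:,:260 if i==0 else 430]=0
    m[:,440 if i==0 else 612:]=0; m[210:]=0
    m=cv2.morphologyEx(m,cv2.MORPH_CLOSE,np.ones((5,5)))
    k=max(cv2.findContours(m,0,2)[0],key=cv2.contourArea)
    h=cv2.convexHull(k); q=cv2.approxPolyN(h,4).reshape(-1,2)
    print(i,cv2.contourArea(k),q.tolist()); 
    for z in (.032,): 
        P=onz(c,q,z);print(P.round(4).tolist(),np.linalg.norm(P-np.roll(P,1,0),axis=1).round(4))
E
```

```text
0 14321.5 [[425, 103], [413, 204], [276, 199], [276, 97]]
[[0.3789, 0.2374, 0.032], [0.499, 0.2327, 0.032], [0.4928, 0.0631, 0.032], [0.3729, 0.0677, 0.032]] [0.1698 0.1203 0.1697 0.12  ]
1 14290.5 [[607, 107], [583, 204], [442, 199], [457, 97]]
[[0.3798, 0.2366, 0.032], [0.499, 0.233, 0.032], [0.4928, 0.049, 0.032], [0.3721, 0.0542, 0.032]] [0.1825 0.1193 0.1841 0.1208]
```

View pics/z.png

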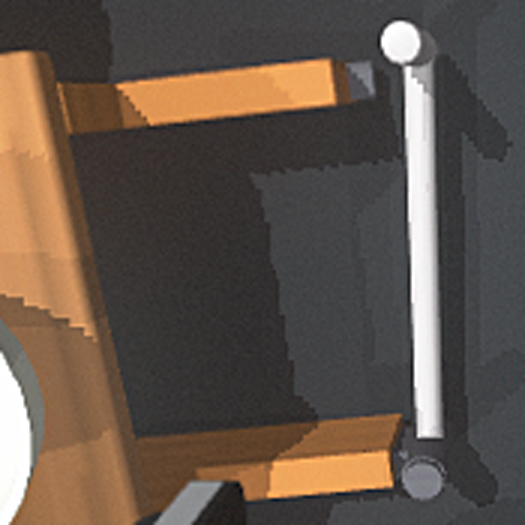

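The crop shows the panel tops at 45 mm, with the near inner-front corner at zoom (342,103) and the far one at (390,452). The pin top is at (401,40) and the hinge knob at (422,478).

```bash
cat > fit.py <<'E'
from h import *
import pickle
cs=pickle.load(open("c1.pkl","rb"));c=cs[1]
Z=lambda x,y:(150+(x+.5)/3-.5,85+(y+.5)/3-.5)
pts=[(Z(342,103),.045,(0,-69)),(Z(331,60),.045,(0,-85)),(Z(390,453),.045,(0,69)),(Z(394,488),.045,(0,85)),
 (Z(50,52),.102,(80,-95)),((37.5,118),.102,(206,-95)),((93,291.5),.102,(206,95))]
W=np.array([onz(c,p,z)[0] for p,z,_ in pts]);S=np.array([[*s,0] for *_,s in pts])/1e3;W2=W[:,:2];S2=S[:,:2]
print(W.round(4).tolist())
def rigid(S2,W2):
    a=S2-S2.mean(0);b=W2-W2.mean(0);U,_,V=np.linalg.svd(a.T@b);R=(U@V).T
    # stand y ~ +x, stand x ~ -y : right-handed z up?
    D=np.diag([1,np.sign(np.linalg.det(R))]);R=V.T@D@U.T;return R,W2.mean(0)-R@S2.mean(0)
R,t=rigid(S2,W2);print("th",np.arctan2(R[1,0],R[0,0]),"t",t,"res",((S2@R.T+t-W2)*1e3).round(1).tolist())
tr=np.array([[0.3789,0.2374],[0.499,0.2327],[0.4928,0.0631],[0.3729,0.0677]]);tc=tr.mean(0)
d=tr[2]+tr[3]-tr[0]-tr[1];yaw=np.arctan2(d[1],d[0])
print("tray",tc,yaw,"in stand",(R.T@(tc-t)),yaw-np.arctan2(R[1,0],R[0,0]))
p1=Z(401,40);print("pin tri",tri(c,p1,cs[0],(71.5,102)))
pin=onz(c,p1,.074)[0];hg=R@[-.014,.08]+t;print("pin",pin,"stand",R.T@(pin[:2]-t),"len",np.linalg.norm(pin[:2]-hg))
s=R.T@(pin[:2]-hg);print("gate",np.arctan2(-s[0],-s[1]))
print("hinge",hg,"px of hinge z.03",px(c,[*hg,.03]),"seen",Z(422,478))
print("board front edge z tri-check px",px(c,np.r_[R@[.08,-.095]+t,.088]))
m=[]
for i,k in enumerate(cs):
    g=cv2.cvtColor(k["color"],cv2.COLOR_BGR2HSV);a=cv2.inRange(g,(0,0,215),(180,60,255));x0,x1=((290,410),(480,600))[i]
    n,l,st,ce=cv2.connectedComponentsWithStats(a[130:195,x0:x1]);o=[(ce[j]+[x0,130]) for j in range(1,n) if st[j,4]>400];print(i,np.round(o,1).tolist(),np.round(onz(k,o,.065),3).tolist() if o else 0)
E
python3 fit.py
```

```text
[[0.3973, -0.1645, 0.045], [0.3819, -0.1678, 0.045], [0.5363, -0.1516, 0.045], [0.5519, -0.1505, 0.045], [0.3807, -0.2435, 0.102], [0.3934, -0.3728, 0.102], [0.5813, -0.3549, 0.102]]
th -1.4754750265740557 t [ 0.46723714 -0.15811333] res [[1.3, -0.2], [0.7, 1.6], [-0.4, 0.0], [-0.1, 0.5], [-0.5, -3.3], [-1.1, 0.6], [0.1, 0.8]]
tray [0.4359   0.150225] -1.6067372240499602 in stand [-0.30992117 -0.00184816] -0.1312621974759045
pin tri (array([ 0.37701179, -0.13819199,  0.07428337]), array([0.00080133]))
pin [ 0.37643003 -0.13823475  0.074     ] stand [-0.02843109 -0.0885029 ] len 0.16911972864199173
gate 0.08543453019735665
hinge [ 0.54554149 -0.13656273] px of hinge z.03 [[293.2076998  237.91846425]] seen (290.33333333333337, 244.0)
board front edge z tri-check px [[170.07314203 102.08668122]]
0 [[376.5, 162.7], [322.1, 166.7]] [[0.443, 0.179, 0.065], [0.447, 0.12, 0.065]]
1 [[522.1, 165.6], [572.2, 163.7]] [[0.445, 0.122, 0.065], [0.443, 0.179, 0.065]]
```

```bash
cat >> h.py <<'E'
TH=-1.4755;T0=np.array([.4672,-.1581]);RS=np.array([[np.cos(TH),-np.sin(TH)],[np.sin(TH),np.cos(TH)]])
def W(x,y,z): return np.r_[RS@[x,y]+T0,z]
def O(yaw): # tool x at world yaw, pointing down
    c,s=np.cos(yaw),np.sin(yaw); return np.array([[c,s,0],[s,-c,0],[0,0,-1.]])
def bar(th,r,off,z): # point at radius r along the bar, off outward of it; and world yaw of outward normal
    d=np.array([-np.sin(th),-np.cos(th)]);n=np.array([-np.cos(th),np.sin(th)])
    q=np.array([-.014,.08])+r*d+off*n; nw=RS@n
    return W(*q,z),np.arctan2(nw[1],nw[0])
def F(): return arm.current_contact_force().round(1)
E
cat > open.py <<'E'
from h import *
arm.command_gripper(0.0,30)
y0=bar(.1,0,0,0)[1]
print(F(),arm.current_grip_width())
p=W(.022,-.03,.2)
arm.movep(p,O(y0)); arm.line_to(W(.022,-.03,.033),.12); print(F())
for th in [.1,.3,.55,.8,1.05,1.3,1.5,1.69]:
    q,y=bar(th,.112,-.018,.033); arm.line_to(q,.12,O(y)); print(th,F(),arm.current_time())
q,y=bar(1.69,.112,-.035,.033); arm.line_to(q,.1); 
q[2]=.2; arm.line_to(q,.2)
c=arm.read_camera("wrist");cv2.imwrite("pics/open.png",c["color"]);print(arm.current_time(),arm.current_tool_pos())
E
python3 open.py
```

```text
[-0.4 -0.9 -0.6] 0.0004219926193924486
[-0.6  0.4  0.7]
0.1 [ 0.   0.1 -0.3] 7.475
0.3 [-0.1 -0.5 -0.5] 7.825
0.55 [-0.  -1.  -0.5] 8.225
0.8 [-0.1  0.  -0.6] 8.625
1.05 [ 0.2 -0.1  0.6] 9.025
1.3 [-0.7 -0.1 -0.9] 9.425
1.5 [-0.4 -0.6  0.1] 9.775
1.69 [-0.6 -0.7 -0.4] 10.1167
11.4667 [ 0.51230982 -0.02361357  0.19861337]
```

View pics/open.png

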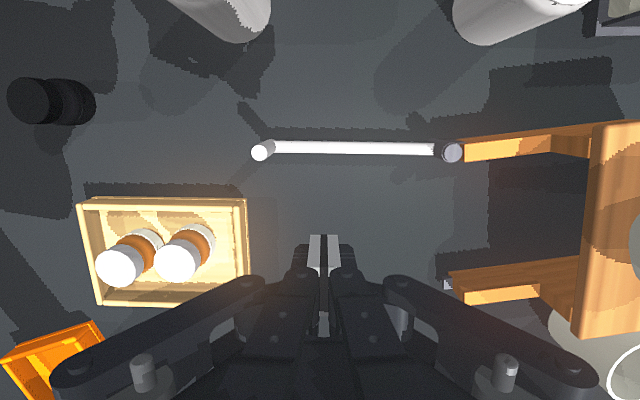

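The bar is open about 1.65 rad, with its pin at (260,152) and hinge at (452,152), and the tray is untouched. Next I'll grip the tray's outer end wall beside the jar, align it and slide it in.

```bash
cat > slide.py <<'E'
from h import *
def tp(X,Y,a,z=.034):
    c,s=np.cos(a),np.sin(a); g=np.array([-.0815,-.037])
    return W(X+c*g[0]-s*g[1],Y+s*g[0]+c*g[1],z),O(TH+a+np.pi/2)
arm.command_gripper(.028,50)
p,R=tp(-.310,-.002,-.131,.15); arm.movep(p,R)
p[2]=.034; arm.line_to(p,.1); print("down",F())
arm.command_gripper(0,50); print("grip",arm.current_grip_width(),arm.current_grip_force(),F())
if not .005<arm.current_grip_width()<.010: raise SystemExit("no grip")
for X,Y,a in [(-.290,-.001,-.065),(-.270,0,0)]: 
    p,R=tp(X,Y,a); arm.line_to(p,.04,R); print(X,F())
c=arm.read_camera("side");cv2.imwrite("pics/side1.png",c["color"])
for X in(-.12,0,.06,.079):
    p,R=tp(X,0,0); arm.line_to(p,.07); print(X,F(),arm.current_tool_pos().round(4),arm.current_time())
base=np.array(F())
for X in np.arange(.081,.0935,.001):
    p,R=tp(X,0,0); arm.line_to(p,.02); f=F(); print(X.round(3),f,arm.current_grip_width())
    if (f@np.r_[-RS[:,0],0])>15: break
print(arm.current_time())
c=arm.read_camera("side");cv2.imwrite("pics/side2.png",np.hstack([c["color"]])); 
E
python3 slide.py
```

```text
down [-0.3 -0.7  0.7]
grip 0.005911147378919365 50.939927101135254 [-1.1 -2.   5.7]
-0.29 [-0.3  4.9  6.1]
-0.27 [-0.6  5.7  6.5]
-0.12 [-0.6  8.8  9.6] [0.4113 0.0405 0.0346] 18.3417
0 [-2.8 11.8 14.3] [ 0.4213 -0.0778  0.0346] 20.2083
0.06 [-1.7 11.8 15.8] [ 0.4266 -0.1372  0.0346] 21.2167
0.079 [-2.7  8.5 13.7] [ 0.4286 -0.1569  0.0346] 21.6417
0.081 [-1.9 13.2 15.7] 0.005525998350831716
0.082 [-0.4 14.1 16.4] 0.005318249179666916
0.083 [-1.1 14.7 16.5] 0.0056021180561173604
0.084 [-1.5 14.3 17.2] 0.005257922327927375
0.085 [-0.2 14.9 17.6] 0.0054790052052595606
0.086 [-1.4 14.9 16.7] 0.0055424913297311175
0.087 [-1.9 14.3 16.8] 0.005637250191630456
0.088 [-1.2 14.6 17.1] 0.005397442891563561
0.089 [-1.1 14.8 18.2] 0.005646319928029594
0.09 [-1.6 14.7 16.9] 0.005493133729523692
0.091 [-1.2 14.5 17.4] 0.005486589167125197
0.092 [-1.5 14.9 17.4] 0.005460983753921371
0.093 [-2.  14.4 16.4] 0.005517469925354495
24.8917
```

View pics/side2.png

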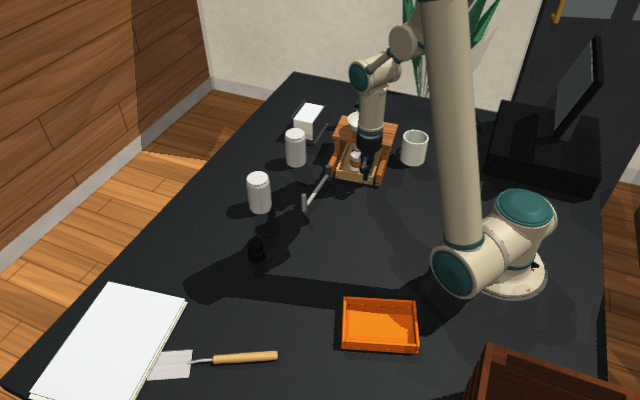

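The side view shows the tray inside the stand, the bar open and the jars upright. The force never showed a clear stop, so I'll release, back off and measure.

```bash
cat > rel.py <<'E'
from h import *
import pickle
print(arm.current_tool_pos(),RS.T@(arm.current_tool_pos()[:2]-T0))
arm.command_gripper(.028,30); print(F())
p=arm.current_tool_pos(); p[2]=.13; arm.line_to(p,.12)
arm.movep(W(-.13,-.0,.24),O(TH+np.pi)); arm.sleep(.2)
c=arm.read_camera("wrist");pickle.dump(c,open("c2.pkl","wb"));print(arm.current_time())
a=c["color"];cv2.imwrite("pics/rel.png",a)
E
python3 rel.py
```

```text
[ 0.42903621 -0.16863919  0.03461323] [ 0.00686    -0.03899346]
[-0.2  1.3 -0.8]
27.6333
```

View pics/rel.png

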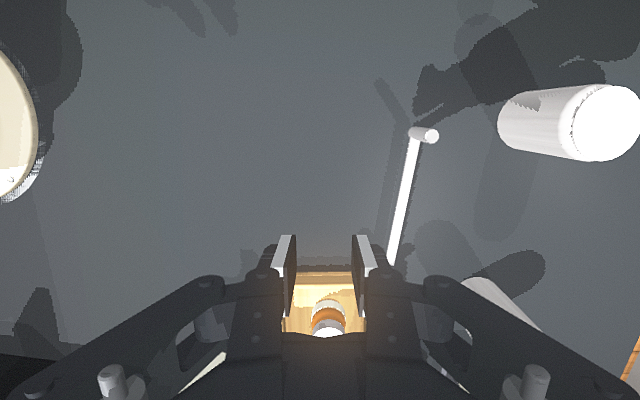

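That view is poorly aimed. I'll push with closed fingers at the middle of the outer end, reading force and position, to confirm it is seated.

```bash
cat > seat.py <<'E'
from h import *
import pickle
arm.command_gripper(0,30)
R=O(TH+np.pi); arm.movep(W(-.045,0,.15),R); arm.line_to(W(-.045,0,.032),.15)
arm.line_to(W(-.014,0,.032),.08); 
xs=lambda: RS.T@(arm.current_tool_pos()[:2]-T0)
for x in np.arange(-.012,.012,.0015):
    arm.line_to(W(x,0,.032),.03); f=F()@np.r_[-RS[:,0],0]; print(x.round(4),round(f,1),xs().round(4))
    if f>30: break
arm.line_to(W(-.045,0,.032),.1); arm.line_to(W(-.045,0,.15),.2)
arm.movep(W(-.11,0.02,.25),O(TH+np.pi/2)); arm.sleep(.2)
c=arm.read_camera("wrist");pickle.dump(c,open("c3.pkl","wb"));print(arm.current_time())
cv2.imwrite("pics/seat.png",c["color"])
E
python3 seat.py
```

```text
-0.012 -0.3 [-0.0122 -0.0001]
-0.0105 0.3 [-0.0105  0.0001]
-0.009 0.1 [-0.0089  0.0001]
-0.0075 1.9 [-0.0078 -0.0002]
-0.006 4.7 [-0.0069 -0.0004]
-0.0045 8.7 [-0.0068 -0.0004]
-0.003 14.5 [-0.0067 -0.0004]
-0.0015 19.2 [-0.0066 -0.0004]
-0.0 23.7 [-0.0065 -0.0005]
0.0015 27.6 [-0.0065 -0.0005]
0.003 32.5 [-0.0064 -0.0005]
35.95
```

View pics/seat.png

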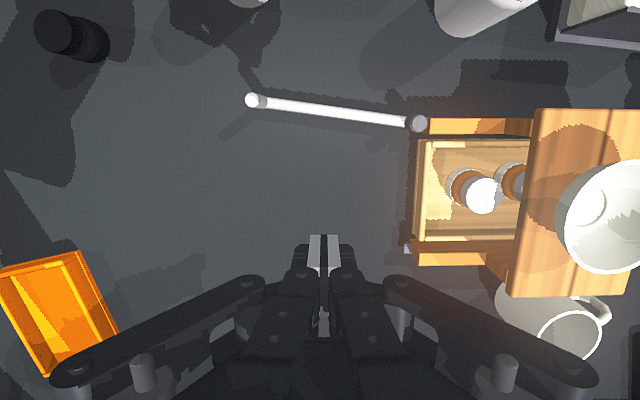

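The tray stopped rigidly (32 N with under 0.5 mm of movement), so it is seated, and the view shows it square in the stand with jars upright at about (480,190). Now I'll shut the bar from outside.

```bash
cat > shut.py <<'E'
from h import *
import pickle
z=.033;r=.12
def go(th,off,zz=z,v=.1,mv=False):
    q,y=bar(th,r,off,zz); (arm.movep(q,O(y+np.pi/2)) if mv else arm.line_to(q,v,O(y+np.pi/2)))
q,y=bar(1.69,r,.05,.2); print(q,y,arm.ik(q,O(y+np.pi/2)))
go(1.69,.05,.2,mv=True); go(1.69,.05,z,.15); print(F())
for th in [1.6,1.4,1.2,1.,.8,.6,.4,.25,.1,.03]:
    go(th,.021); f=F(); print(th,f)
n=np.r_[-RS[:,0],0]
for k in np.arange(.021,.003,-.0015):
    go(0,k,v=.03); f=F()@n; print(k.round(4),round(-f,1),round(f,1),(RS.T@(arm.current_tool_pos()[:2]-T0)).round(4))
    if abs(f)>14: break
go(0,.06); go(0,.06,.2,.2)
arm.movep(W(-.11,0.02,.25),O(TH+np.pi/2)); arm.sleep(.2)
c=arm.read_camera("wrist");pickle.dump(c,open("c4.pkl","wb"));print(arm.current_time())
cv2.imwrite("pics/shut.png",c["color"])
E
python3 shut.py
```

```text
[ 0.59835921 -0.01778089  0.2       ] -0.02390734641020674 [-1.45901292e-01  3.42143518e-01  1.53478812e+00 -4.44089210e-16
  1.26466101e+00 -1.21993945e-01]
[0.5 0.1 0.8]
1.6 [ 0.2 -0.7  0.6]
1.4 [-0.7 -0.3  1. ]
1.2 [-0.   0.5  0. ]
1.0 [ 0.6 -0.9  0.2]
0.8 [0.2 0.5 0.4]
0.6 [ 0.5  0.6 -0.4]
0.4 [ 0.5 -0.3 -0.8]
0.25 [-0.1  1.  -0.2]
0.1 [ 0.6 -0.3 -0. ]
0.03 [-0.3  0.   0.5]
0.021 -0.1 0.1 [-0.0354 -0.0399]
0.0195 0.5 -0.5 [-0.0336 -0.04  ]
0.018 -0.1 0.1 [-0.0319 -0.04  ]
0.0165 0.3 -0.3 [-0.0303 -0.0399]
0.015 -3.9 3.9 [-0.0296 -0.0401]
0.0135 -9.3 9.3 [-0.0294 -0.0401]
0.012 -14.0 14.0 [-0.0292 -0.0402]
48.65
```

View pics/shut.png

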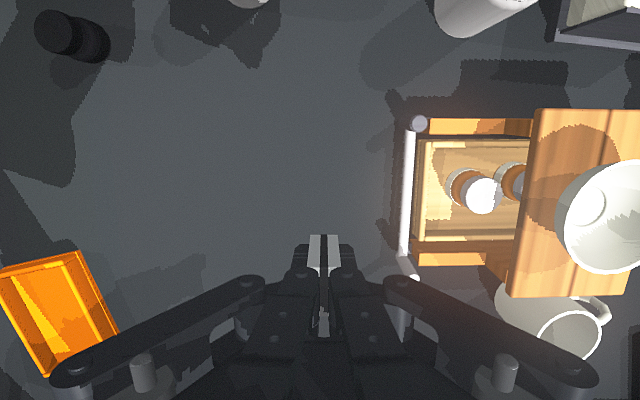

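The bar lies shut across the mouth from hinge (419,123) to pin (412,277) after meeting a hard stop. The tray is home and the jars are upright.

```bash
python3 -c "
from station import arm
print(arm.close_job(),arm.current_time())"
```

```text
the job is handed in; nothing more can be done
the job is handed in; nothing more can be done
```

The job is handed in: I swung the bar open, slid the tray home against the back stop with both jars upright, and swung the bar shut to its stop, with about 49 s on the robot's clock at the last reading.

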